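# Register the spray template and weigh it down

### The job

Keeping the grey template flat on the plywood board, slide it until its slot is fully home on the pivot pin, and only then push it round the pin until its long edge rests against the thick stop post. Then set the white jar gently upright, wholly on the template's cork pad, and let go, with the slot still home and the edge still against the thick post. Leave the green bottle where it stands.

Things in the scene. Friction and masses are not known exactly. Their poses are not given: they have to be found in the camera images.
- board: Plywood backing board fixed to the table, 320 x 380 x 12 mm (x, y, z); origin at the centre of its underside, which lies on the table. x runs from the pivot pin towards the open side. The pivot pin stands near its -x edge; two fixed steel stops stand on it, one on each side (+y and -y) of the template, which slides on it under a push of less than 5 N.
- pivot_pin (a point): Foot of the fixed steel pivot pin, on its axis at the board's top face (12 mm above the table). The pin is 12 mm in diameter and 22 mm tall.
- template: Loose flat grey plate, 10 mm thick, about 0.3 kg, underside 12 mm above the table. y from -50 to 50 mm, x from -28 (slotted end) to 215 (square free end). Slot along x: 44 mm wide at the mouth x = -28, 14.4 mm from x = -10 to its bottom x = 6.5. Origin on the underside, z up: slot home = origin on the pin axis (within 0.5 mm). At the start the pin stands in the mouth, 20 to 28 mm short of home.
- pad (a point): Centre of the upper face of the round cork pad (80 mm in diameter, 2 mm thick, glued on the template's upper face at x = 165, y = 0 of the template); 24 mm above the table.
- stop_thick: Thick steel stop post fixed on the board, 30 mm in diameter, 25 mm tall; origin at the centre of its foot, on the board's top face. The template's long edge rests against it when its axis lies 65 mm to the side of the template's centre line. It may stand on either side.
- stop_slim: Slim steel pin fixed on the board on the other side, 12 mm in diameter, 25 mm tall; origin at the centre of its foot. Not the one to swing to.
- jar: White round paint jar with black lid, full and closed, 58 mm in diameter, 85 mm tall, about 0.3 kg, standing upright on the table to one side of the board; origin at the centre of its underside, z up along its axis.
- bottle: Green paint bottle with a white cap, 56 mm in diameter, 130 mm tall, standing loose on the table on the other side of the board; origin at the centre of its underside. Bystander.
Mind the look-alikes: they are no part of the job. What is meant by the jar is not red or yellow, and is the larger of those in its own colour.

How it is judged:
On the way, in this order (a step that is already met when the one before it is completed fails the run):
1. the template's slot is fully home on the pivot pin (pin within 5 mm of the slot's end), the template not yet against the thick post (x of pivot_pin in the frame of template between -0.005 and 0.005 m and y of pivot_pin in the frame of template between -0.004 and 0.004 m and angle between template's own z axis and vertical below 0.04 rad and height (world z) of template below 0.016 m), for 0.1 s.
2. with the slot home, the template's long edge is against the thick post (gap under 3.5 mm), before the jar is set on it (all of step 1 and x of stop_thick in the frame of template between 0.05 and 0.21 m and (y of stop_thick in the frame of template between 0.06 and 0.0685 m or y of stop_thick in the frame of template between -0.0685 and -0.06 m) and horizontal distance between jar and pad above 0.08 m), for 0.2 s.
At the end, for the whole second after the job is handed in: The template lies flat on the board with its slot home on the pivot pin (within 5 mm), its long edge against the thick post (gap under 3.5 mm), and the jar stands upright and at rest on the cork pad, its centre within 14 mm of the pad's (all of step 1 and x of stop_thick in the frame of template between 0.05 and 0.21 m and (y of stop_thick in the frame of template between 0.06 and 0.0685 m or y of stop_thick in the frame of template between -0.0685 and -0.06 m) and horizontal distance between jar and pad below 0.014 m and z of jar in the frame of pad between -0.003 and 0.004 m and angle between jar's own z axis and vertical below 0.06 rad and linear speed of each of jar, template below 0.02 m/s); the robot touches nothing.
It fails at once if the bottle is moved by more than 20 mm (distance of bottle from where it was at the start of the episode above 0.02 m).
It fails at once if the template is lifted or tipped off the board (height (world z) of template above 0.027 m or angle between template's own z axis and vertical above 0.15 rad).
It fails at once if the jar is tipped over (angle between jar's own z axis and vertical above 0.6 rad).
It fails at once if the jar is dropped or slammed on the template (over 35 N) (contact force between jar and template above 35 N).
It also fails if it takes over 64 s, if anything falls off the work surface, if the arm or the gripper's body presses on something with over 40 N, if the wrist force passes 120 N, or if a joint passes its speed limit or range.

### The arm

A 7-joint arm with a two-finger parallel gripper is mounted at the origin on the work surface. World frame = base frame: x ahead of the robot, y to its left, z up, the work surface at z = 0. Lengths are in m, angles in rad, forces in N, time in s.
With the tool pointing down it reaches from about 0.4 to 0.85 m from the base axis. Payload 10.4 kg.
Tool frame: the origin (TCP) lies on the centre line of the jaws, within the pads' length; the fingertips stand 8 mm ahead of it and the grasp point (between the pads) lies 11 mm behind it (r.finger_overhang is the distance from the TCP to the fingertips, in m); z points along the fingers, y is the line along which they close (so a half turn about z gives the same grasp; the last joint's range is limited). The gripper opens to 87 mm and grips with 3 to 60 N. Pads are 19 mm wide; open, the fingers measure 117 mm over their backs; the gripper's body (75 mm by 190 mm) begins 51 mm behind the grasp point.
Start: joints at [-1.314, 0.332, -0.065, 1.46, 0.022, 1.35, -0.088], TCP at [0.173, 0.601, 0.231] pointing down, gripper open.
Joint ranges: [-2.6, 2.6], [-0.5, 2.12], [-1.47, 1.34], [0.16, 2.42], [-1.27, 4.41], [0.06, 2.06], [-2.6, 2.6]. Speed limits (rad/s): [2.22, 2.22, 2.79, 2.79, 3.14, 3.14, 3.14].

### API

Orientations are given as a unit quaternion [x, y, z, w].
In Python, from bench import r, vision gives the robot as it stands.
- The arm moves only by the tool drive_tool, never from a script. Its argument "series" is a list of rows, each a list of 2 entries, a list of its own where there are three numbers: the shift along the world's x, y, z in cm, then the turn about the world's z in degrees. A call has exactly 10 rows; each row shifts and turns the commanded pose from where the row before left it; what a row does not reach is not made up. A row lasts 1/8 s, in which the tool goes at most 62.5 mm and 10.7 degrees, less where a joint would pass 70% of its speed; a pose out of reach is approached as far as the arm can. A call with a gripper value outside its range is refused whole. "hand" is the closure, from 0 (fully open) to 1 (shut), set as the call begins (left out, the last holds). The fingers move at their own pace and stop on an object; "newtons" is the grip in N (left out, the last holds). Time passes only in rows, so rows that do not move let the fingers close, or fill a call up. It gives the time, the measured TCP pose, the force, the opening and the grip force at its end, in the units of the state.
- r.read_state(): the state, without advancing time (a new reading comes with each control period).
- vision.camera(name): name is "side" or "top"; returns a dict with "color" (384x512x3 uint8, red, green, blue), "intrinsics" (3x3 intrinsics, pixels), "R" (3x3) and "t" (3): a world point X has camera coordinates R X + t. Camera axes: x right, y down, z forward; pixel columns grow to the right and rows downward; lengths in m; the calibration is good to about 2 mm. A picture is of the moment at which its call begins. There is no depth.
- r.close_job(): hands the job in; it is judged then, once.
The state is a dict: "time": time; "joint_positions": joint angles; "joint_vel": joint speeds; "joint_torque": joint torques, N m; "ee_pos": TCP position; "eef_rot": TCP orientation; "ft_force": force on the tool from outside, world axes, zero at the start; "torque": the same for the moment, N m; "width": finger opening in m; "grip_force": force on a finger pad.
Only numpy, scipy, OpenCV 4.12 (cv2) and the standard library are available. Lean on these libraries where they do the work, as an engineer would, in place of code of your own. Each camera call takes 0.05 s, during which the arm holds its last target. There are 200 camera calls.

## Working session

There is one attempt and no reset: what is moved stays moved. The work goes in short steps, Python scripts to look and compute and a tool call to move; the robot and the scene stay as the last step left them, time stands still between calls to the robot, and variables do not carry over. Pictures are saved under pics/ and viewed, at most 13 in all, crops included, and the job is handed in when it is done.

Besides the shell and the picture viewer there is one more tool, called as name([rows], argument=value, ...), one row to a line, values as JSON. drive_tool: Moves the arm, as the interface text tells. Its arguments: {"type":"object","properties":{"series":{"type":"array"},"hand":{"type":"number"},"newtons":{"type":"number"}},"required":["series"]}

```bash
mkdir -p pics; cat > h.py <<'E'
import numpy as np, cv2
from bench import r, vision
def ray(c,u,v,z):
    K=np.array(c["intrinsics"]);R=np.array(c["R"]);t=np.array(c["t"])
    o=-R.T@t; d=R.T@np.linalg.inv(K)@np.array([u,v,1.])
    return o+d*(z-o[2])/d[2]
def proj(c,X):
    p=np.array(c["intrinsics"])@(np.array(c["R"])@np.array(X)+np.array(c["t"])); return p[:2]/p[2]
def save(c,n): cv2.imwrite("pics/"+n,cv2.cvtColor(c["color"],cv2.COLOR_RGB2BGR))
E
python3 - <<'E'
from h import *
import pickle
d={n:vision.camera(n) for n in("top","side")}
pickle.dump(d,open("c0.pkl","wb"))
for n in d:save(d[n],n+"0.png"); c=d[n]; print(n,-np.array(c["R"]).T@c["t"],np.round(c["R"],2).tolist())
print(r.read_state())
E
```

```text
top [0.3724059  0.02671181 0.93566812] [[0.01, -1.0, -0.0], [-0.98, -0.01, -0.17], [0.17, 0.01, -0.99]]
side [0.29259035 0.52724836 0.49183492] [[-0.89, -0.46, 0.0], [-0.28, 0.54, -0.8], [0.37, -0.71, -0.61]]
{'time': 0.1, 'joint_positions': array([-1.31362193,  0.3328153 , -0.06472516,  1.46083895,  0.02159619,
        1.34991019, -0.08848339]), 'joint_vel': array([-0.00114539, -0.00230815,  0.00019854, -0.00202968, -0.00063214,
       -0.00080633,  0.00125233]), 'joint_torque': array([ 1.96576540e-03, -6.24544644e+01,  2.49669340e-02, -3.90709949e+01,
       -6.13515917e-02,  3.66851350e-02,  5.36771438e-05]), 'ee_pos': array([0.17248184, 0.60038184, 0.2298382 ]), 'eef_rot': array([ 1.39402481e-01,  9.90235599e-01, -6.34737903e-04, -6.64352684e-05]), 'ft_force': array([-0.03113226, -0.12936506,  0.36777619]), 'torque': array([-0.02242327, -0.00681653, -0.02032805]), 'grip_force': 0.0, 'width': 0.08672920494628827}
```

View pics/top0.png

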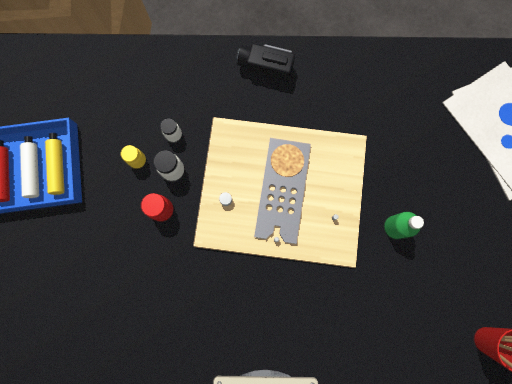

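View pics/side0.png

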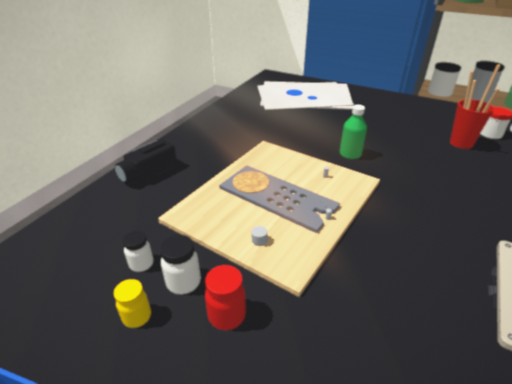

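The top view shows the pin at (277,240), the thick post at (226,200), the slim pin at (335,218) and the pad at (288,160). White, black-lidded candidates in the top view:
- large jar (170,165)
- small jar (172,130)
- white tube in the tray (29,165)
- red jar (157,207) and yellow jar (133,157), both excluded by colour

I choose (170,165), which is (180,268) in the side view, and will check it in a crop while measuring.

```bash
cat > meas.py <<'E'
from h import *
def template(c):
    hsv=cv2.cvtColor(c["color"],cv2.COLOR_RGB2HSV)
    H,S,V=cv2.split(hsv)
    # board region: hull of wood
    wood=((H>8)&(H<32)&(S>60)&(V>100)).astype(np.uint8)
    n,l,st,_=cv2.connectedComponentsWithStats(wood)
    w=(l==1+np.argmax(st[1:,4])).astype(np.uint8)
    hull=cv2.convexHull(cv2.findNonZero(w)); m=np.zeros_like(w); cv2.fillConvexPoly(m,hull,1)
    g=(m&(S<70)&(V<150)).astype(np.uint8)
    n,l,st,ce=cv2.connectedComponentsWithStats(g)
    k=1+np.argmax(st[1:,4]); t=(l==k).astype(np.uint8)
    others=[(ce[i].round(1).tolist(),int(st[i,4])) for i in range(1,n) if i!=k and st[i,4]>8]
    return hull,t,others,hsv
def pad(c):
    hsv=cv2.cvtColor(c["color"],cv2.COLOR_RGB2HSV);H,S,V=cv2.split(hsv)
    return hsv
E
python3 - <<'E'
from meas import *
import pickle
d=pickle.load(open("c0.pkl","rb"))
c=d["top"]; hull,t,o,hsv=template(c)
print(o)
rect=cv2.minAreaRect(hull.astype(np.float32));b=cv2.boxPoints(rect)
print("board",[ray(c,*p,.012)[:2].round(4).tolist() for p in b])
ct=max(cv2.findContours(t,0,1)[0],key=cv2.contourArea)
pts=np.array([ray(c,*p[0],.022)[:2] for p in ct],np.float32)
rr=cv2.minAreaRect(pts);print("tmpl",rr,cv2.boxPoints(rr).round(4).tolist())
big=cv2.resize(c["color"][90:270,140:380],None,fx=3.3,fy=3.3,interpolation=cv2.INTER_CUBIC)
s=d["side"]; 
cv2.imwrite("pics/crop_top.png",big[:,:,::-1])
cv2.imwrite("pics/crop_side.png",cv2.resize(s["color"][130:340,100:400],None,fx=2.6,fy=2.6,interpolation=cv2.INTER_CUBIC)[:,:,::-1])
E
```

```text
[([272.3, 185.3], 13), ([283.3, 186.9], 11), ([293.1, 188.7], 16), ([270.0, 195.3], 13), ([280.5, 196.9], 15), ([291.9, 198.6], 16), ([268.9, 204.7], 9), ([279.4, 206.8], 16), ([290.6, 208.6], 17), ([277.4, 225.7], 9), ([286.9, 241.0], 16)]
board [[0.3985, 0.173], [0.7211, 0.1452], [0.6735, -0.2554], [0.3569, -0.2052]]
tmpl ((0.5009333491325378, 0.09499452263116837), (0.009354048408567905, 0.02452944777905941), 17.643964767456055) [[0.4927999973297119, 0.10530000180006027], [0.5001999735832214, 0.08190000057220459], [0.5091000199317932, 0.08470000326633453], [0.5016999840736389, 0.10809999704360962]]
```

View pics/crop_top.png

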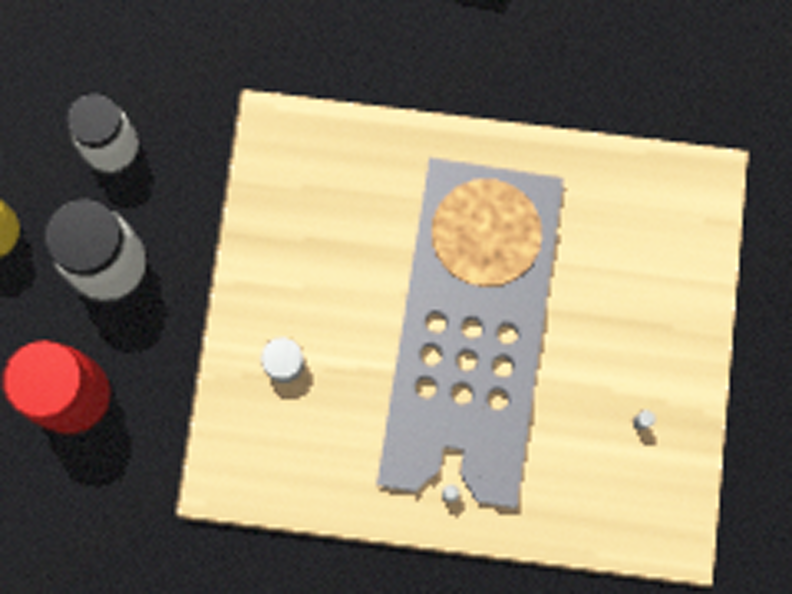

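View pics/crop_side.png

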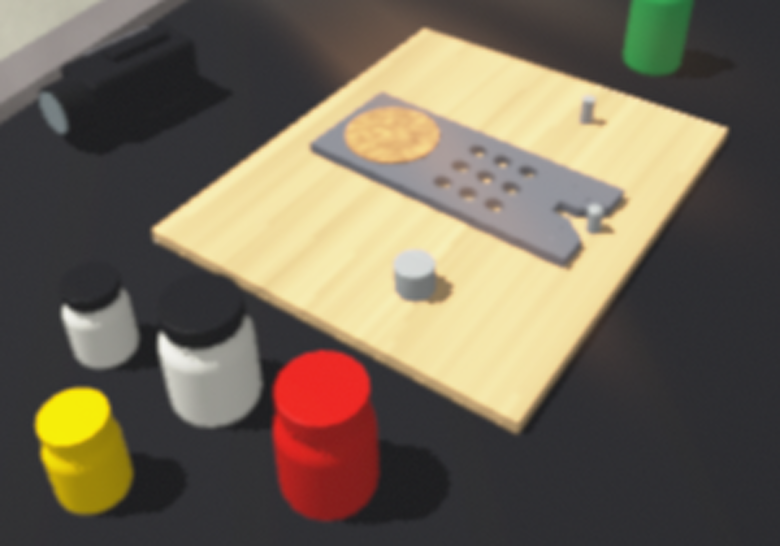

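The crops confirm the choice: the large black-lidded white jar is at top crop (85,235) and side crop (210,355). The small twin is next to it at (95,120). The plate corners in the top crop are (430,158), (564,180), (378,487) and (520,511), the pin top is (451,493) and the post top is (284,358).

```bash
python3 - <<'E'
from meas import *
import pickle
d=pickle.load(open("c0.pkl","rb")); c=d["top"]
f=lambda x,y,z:ray(c,140+(x+.5)/3.3-.5,90+(y+.5)/3.3-.5,z)[:2]
P={k:f(*v) for k,v in dict(FL=(430,158,.022),FR=(564,180,.022),NL=(378,489,.022),NR=(520,511,.022),pin=(451,493,.034),pad=(487,232,.024),post=(284,358,.037),slim=(645,419,.037),jarlid=(84,236,.085),smalllid=(95,119,.065),redlid=(42,378,.085)).items()}
for k in P:print(k,P[k].round(4))
print("angle",np.degrees(np.arctan2(*(P["FL"]-P["NL"])[::-1])),np.degrees(np.arctan2(*(P["FR"]-P["NR"])[::-1])),np.linalg.norm(P["FL"]-P["NL"]),np.linalg.norm(P["FL"]-P["FR"]))
print(c["color"][213,265],c["color"][206,260])
s=d["side"]
for n,cc,seed in(("side",s,(180,275)),):
    hsv=cv2.cvtColor(cc["color"],cv2.COLOR_RGB2HSV)
    w=((hsv[...,1]<50)&(hsv[...,2]>110)).astype(np.uint8)
    n,l,st,ce=cv2.connectedComponentsWithStats(w)
    k=l[275,180];print(st[k],ce[k])
    u=st[k][0]+st[k][2]/2
    print("side white mid-bottom ray",ray(cc,u,st[k][1]+st[k][3],0))
    for X in((*P["jarlid"],.0),(*P["jarlid"],.085)):print(proj(cc,X))
E
```

```text
FL [ 0.6633 -0.0061]
FR [ 0.6477 -0.1043]
NL [0.4212 0.0289]
NR [ 0.4072 -0.0706]
pin [ 0.4185 -0.0217]
pad [ 0.6074 -0.0477]
post [0.5111 0.0961]
slim [ 0.4713 -0.1564]
jarlid [0.5855 0.23  ]
smalllid [0.6753 0.2314]
redlid [0.4882 0.2529]
angle -8.241493300657627 -7.95754107661874 0.24462439073097356 0.09934360904237796
[167 168 173] [170 170 175]
[ 160  253   40   41 1085] [181.06635945 275.26359447]
side white mid-bottom ray [0.57525675 0.2555068  0.        ]
[184.32764822 280.64641947]
[177.82000012 245.19656272]
```

drive_tool([
  [[3.5, -4.5, 0], 0.8],
  [[3.5, -4.5, 0], 0.8],
  [[3.5, -4.5, 0], 0.8],
  [[3.5, -4.5, 0], 0.8],
  [[3.5, -4.5, 0], 0.8],
  [[3.5, -4.5, 0], 0.8],
  [[3.5, -4.5, 0], 0.8],
  [[3.5, -4.5, 0], 0.8],
  [[3.5, -4.5, 0], 0.8],
  [[3.5, -4.5, 0], 0.8],
], hand=1, newtons=20)

```text
time: 1.35
ee_pos: [0.5233, 0.1492, 0.2305]
eef_rot: [0.07, 0.998, 0.0, -0.0]
ft_force: [0.3, 1.1, 0.7]
width: 0.0013
grip_force: 0.0
```

drive_tool([
  [[3.2, -4.1, 0], 0],
  [[3.2, -4.1, 0], 0],
  [[3.2, -4.1, 0], 0],
  [[3.2, -4.1, 0], 0],
  [[3.2, -4.3, 0], 0],
  [[0, 0, -3.5], 0],
  [[0, 0, -4], 0],
  [[0, 0, -4], 0],
  [[0, 0, -3], 0],
  [[0, 0, -2], 0],
])

```text
time: 2.6
ee_pos: [0.6818, -0.0561, 0.0636]
eef_rot: [0.07, 0.998, -0.0, -0.001]
ft_force: [-0.1, 0.0, 0.1]
width: 0.0004
grip_force: 0.0
```

drive_tool([
  [[0, 0, -2], 0],
  [[0, 0, -1.5], 0],
  [[0, 0, -0.5], 0],
  [[-0.5, 0.07, 0], 0],
  [[-0.5, 0.07, 0], 0],
  [[-0.4, 0.06, 0], 0],
  [[-0.4, 0.06, 0], 0],
  [[-0.4, 0.06, 0], 0],
  [[-0.4, 0.06, 0], 0],
  [[-0.4, 0.06, 0], 0],
])

```text
time: 3.85
ee_pos: [0.6525, -0.0519, 0.0257]
eef_rot: [0.07, 0.998, 0.0, 0.0]
ft_force: [2.0, 0.0, 1.8]
width: 0.0008
grip_force: 1.1
```

```bash
python3 - <<'E'
from meas import *
import pickle
d={n:vision.camera(n) for n in("top","side")}
pickle.dump(d,open("c1.pkl","wb"))
c=d["top"];s=d["side"]
a=cv2.resize(c["color"][130:270,190:370],None,fx=3,fy=3,interpolation=2)
b=cv2.resize(s["color"][150:270,200:360],None,fx=2.5,fy=3.5,interpolation=2)
b=cv2.resize(b,(250,420));cv2.imwrite("pics/p1.png",np.hstack([a,b])[:,:,::-1])
E
```

```text
(no output)
```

View pics/p1.png

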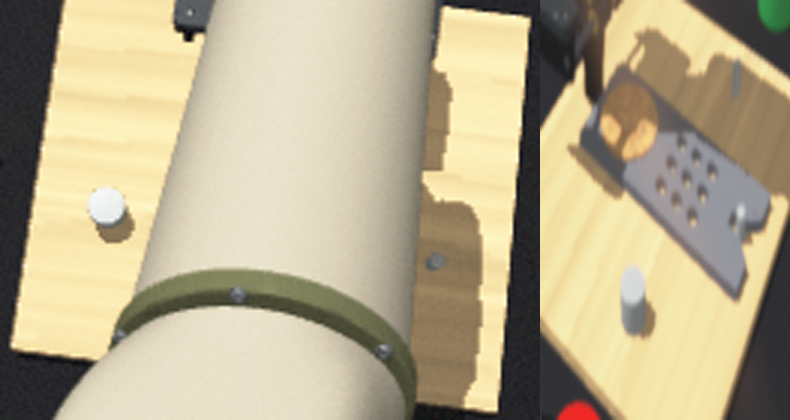

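The plate's square end is in contact with the fingers, the pin is part-way into the slot, and the push force is about 2 N. I continue along the slot.

drive_tool([
  [[-0.2, 0.03, 0], 0],
  [[-0.2, 0.03, 0], 0],
  [[-0.15, 0.02, 0], 0],
  [[-0.15, 0.02, 0], 0],
  [[-0.1, 0.01, 0], 0],
  [[-0.1, 0.01, 0], 0],
  [[-0.1, 0.01, 0], 0],
  [[0, 0, 0], 0],
  [[0, 0, 0], 0],
  [[0, 0, 0], 0],
])

```text
time: 5.2
ee_pos: [0.6428, -0.0506, 0.0256]
eef_rot: [0.07, 0.998, 0.0, 0.0]
ft_force: [3.9, -0.1, -0.8]
width: 0.0005
grip_force: 1.8
```

drive_tool([
  [[-0.1, 0.01, 0], 0],
  [[-0.1, 0.01, 0], 0],
  [[-0.05, 0.01, 0], 0],
  [[-0.05, 0.01, 0], 0],
  [[0, 0, 0], 0],
  [[0, 0, 0], 0],
  [[0, 0, 0], 0],
  [[0, 0, 0], 0],
  [[0, 0, 0], 0],
  [[0, 0, 0], 0],
])

```text
time: 6.45
ee_pos: [0.6424, -0.0505, 0.0269]
eef_rot: [0.07, 0.998, -0.0, 0.003]
ft_force: [11.7, -2.2, -0.9]
width: 0.0009
grip_force: 5.9
```

```bash
cat > slot.py <<'E'
from meas import *
def plate(c,lo=135,z=.022):
    """plate outline on its top plane, grey pixels of the plate"""
    hsv=cv2.cvtColor(c["color"],cv2.COLOR_RGB2HSV)
    g=((hsv[...,1]<45)&(hsv[...,2]>60)&(hsv[...,2]<200)).astype(np.uint8)
    return g
E
python3 - <<'E'
from slot import *
s=vision.camera("side")
b=cv2.resize(s["color"][160:250,220:360],None,fx=5.5,fy=5.5,interpolation=2)
cv2.imwrite("pics/p2.png",b[:,:,::-1]); print(r.read_state()["ft_force"])
a=np.array([.9901,-.1405]);n=np.array([.1405,.9901]);pin=np.array([.4185,-.0217])
for nm,X in dict(pintop=(*pin,.034),end=(*(pin+.0*a),.022),slotend=(*(pin+.0065*a),.022)).items(): print(nm,(proj(s,X)-[220,160]+.5)*5.5)
E
```

```text
[11.3740691  -1.60631074 -2.10053511]
pintop [602.26006404 278.86054034]
end [598.17293299 304.38127098]
slotend [581.93989551 297.50477192]
```

View pics/p2.png

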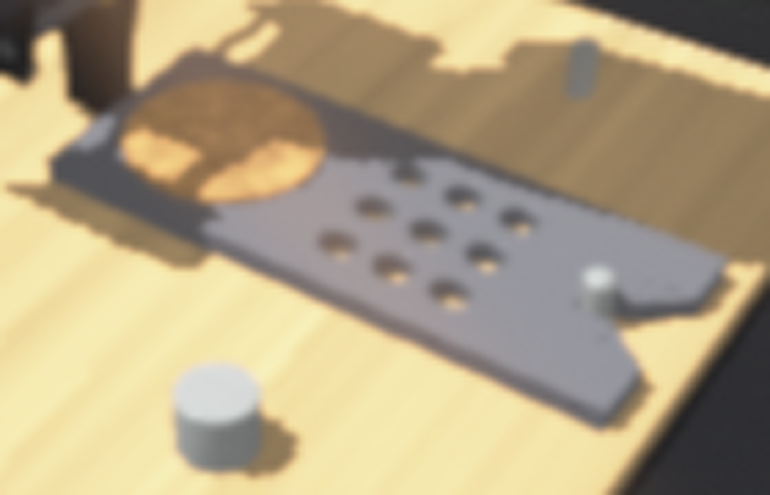

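The slot is home: the pin sits at the slot's end (about (598,290) in the crop) and the push force rose sharply to 11.7 N. Next I back off and go round to the -y side.

drive_tool([
  [[0.3, 0, 0], 0],
  [[0.7, -0.1, 0], 0],
  [[0.8, -0.1, 0], 0],
  [[0, 0, 2], 0],
  [[0, 0, 3], 0],
  [[-1, -1.5, 0.5], 0],
  [[-2, -3, 0], 0],
  [[-2, -3, 0], 0],
  [[-1.2, -1.5, 0], 0],
  [[0, 0, 0], 0],
])

```text
time: 7.75
ee_pos: [0.5948, -0.1434, 0.0809]
eef_rot: [0.071, 0.997, 0.0, -0.0]
ft_force: [-0.1, -0.1, 0.1]
width: 0.0004
grip_force: 0.0
```

```bash
python3 -c "
from h import *
s=r.read_state();print(s['joint_positions'].round(2),s['ee_pos'])"
```

```text
[-0.21  0.46  0.48  1.69 -0.23  1.06  1.77] [ 0.59484264 -0.14337842  0.0808776 ]
```

drive_tool([
  [[0, 0, -2], 0],
  [[0, 0, -2], 0],
  [[0, 0, -1.1], 0],
  [[0, 0, -0.4], 0],
  [[-0.1, 1, 0], 0],
  [[-0.1, 1, 0], 0],
  [[0, 0.6, 0], 0],
  [[0.2, 0.6, 0], 2],
  [[0.2, 0.6, 0], 2],
  [[0.2, 0.6, 0], 2],
])

```text
time: 9.0
ee_pos: [0.6, -0.0982, 0.0258]
eef_rot: [0.017, 1.0, -0.0, 0.0]
ft_force: [0.9, -1.7, 0.4]
width: 0.0007
grip_force: 0.5
```

drive_tool([
  [[0.2, 0.64, 0], 2],
  [[0.2, 0.64, 0], 2],
  [[0.18, 0.64, 0], 2],
  [[0.15, 0.64, 0], 2],
  [[0.12, 0.64, 0], 2],
  [[0.1, 0.64, 0], 2],
  [[0.08, 0.64, 0], 2],
  [[0.05, 0.64, 0], 2],
  [[0.02, 0.64, 0], 2],
  [[0, 0.64, 0], 2],
])

```text
time: 10.25
ee_pos: [0.6106, -0.0337, 0.0256]
eef_rot: [-0.157, 0.988, 0.0, -0.0]
ft_force: [0.9, -0.2, 0.5]
width: 0.0003
grip_force: 0.5
```

```bash
python3 - <<'E'
from slot import *
s=vision.camera("side");c=vision.camera("top")
b=cv2.resize(s["color"][150:260,200:360],None,fx=4.8,fy=4.8,interpolation=2)
cv2.imwrite("pics/p3.png",b[:,:,::-1]); print(r.read_state()["joint_positions"].round(2))
E
```

```text
[-0.28  0.51  0.33  1.72 -0.2   0.95  2.01]
```

View pics/p3.png

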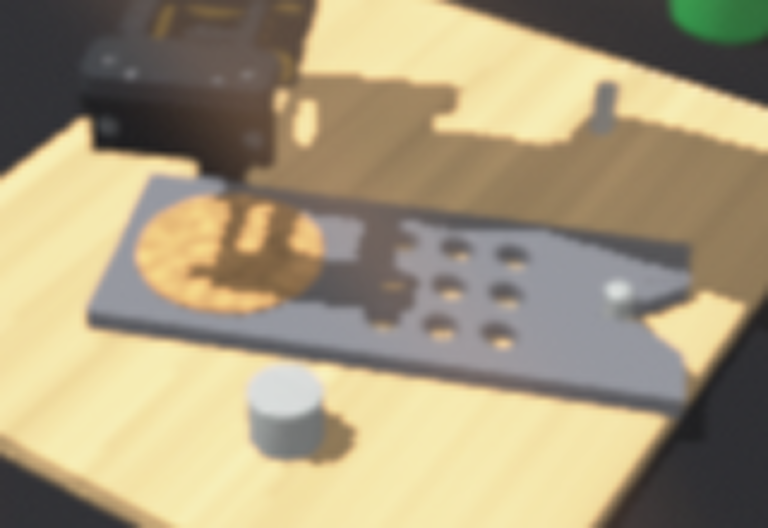

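The pin at (618,292) is still at the slot's end, and the plate's edge is a few centimetres short of the thick post at (285,410). The swing continues.

drive_tool([
  [[0, 0.5, 0], 1.5],
  [[0, 0.5, 0], 1.5],
  [[0, 0.5, 0], 1.5],
  [[-0.05, 0.5, 0], 1.5],
  [[-0.05, 0.4, 0], 1],
  [[-0.05, 0.3, 0], 1],
  [[-0.05, 0.2, 0], 0.5],
  [[-0.05, 0.2, 0], 0.5],
  [[-0.05, 0.1, 0], 0],
  [[0, 0, 0], 0],
])

```text
time: 11.6
ee_pos: [0.6074, -0.0021, 0.0255]
eef_rot: [-0.233, 0.972, 0.0, -0.0]
ft_force: [0.1, 0.3, -0.7]
width: 0.0005
grip_force: 0.2
```

drive_tool([
  [[-0.05, 0.15, 0], 0],
  [[-0.05, 0.15, 0], 0],
  [[-0.05, 0.1, 0], 0],
  [[-0.05, 0.1, 0], 0],
  [[-0.05, 0.1, 0], 0],
  [[0, 0, 0], 0],
  [[0, 0, 0], 0],
  [[0, 0, 0], 0],
  [[0, 0, 0], 0],
  [[0, 0, 0], 0],
])

```text
time: 12.85
ee_pos: [0.6051, 0.0039, 0.0255]
eef_rot: [-0.233, 0.972, 0.0, -0.0]
ft_force: [-0.6, -0.5, -1.1]
width: 0.0006
grip_force: 0.0
```

drive_tool([
  [[-0.05, 0.1, 0], 0],
  [[-0.05, 0.1, 0], 0],
  [[-0.05, 0.1, 0], 0],
  [[-0.05, 0.1, 0], 0],
  [[0, 0, 0], 0],
  [[0, 0, 0], 0],
  [[0, 0, 0], 0],
  [[0, 0, 0], 0],
  [[0, 0, 0], 0],
  [[0, 0, 0], 0],
])

```text
time: 14.1
ee_pos: [0.6042, 0.0061, 0.0261]
eef_rot: [-0.233, 0.973, -0.001, 0.001]
ft_force: [5.0, -5.3, -0.9]
width: 0.0006
grip_force: 3.5
```

```bash
python3 - <<'E'
from slot import *
s=vision.camera("side")
b=cv2.resize(s["color"][150:260,200:360],None,fx=4.8,fy=4.8,interpolation=2)
cv2.imwrite("pics/p4.png",b[:,:,::-1])
E
```

```text
(no output)
```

View pics/p4.png

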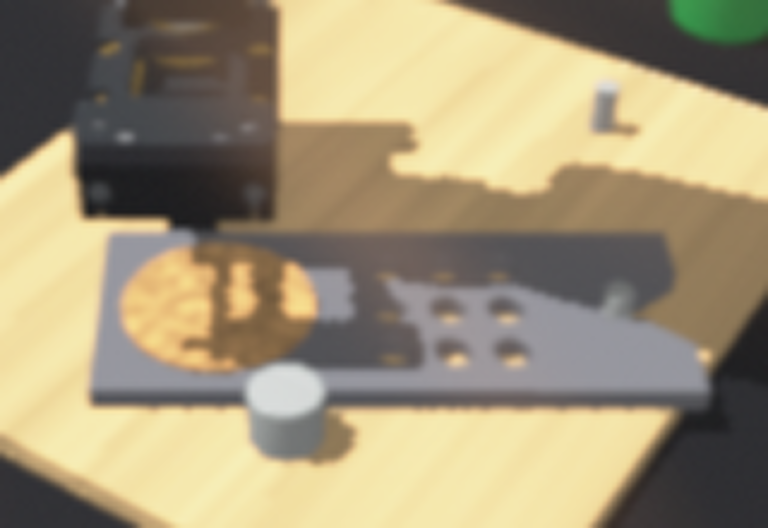

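The plate's edge meets the thick post at (285,395) and the force is 7 N, so it is seated. I retreat, then check from above.

drive_tool([
  [[0.3, -0.5, 0], 0],
  [[0.5, -1, 0], 0],
  [[0.3, -0.6, 0], 0],
  [[0, 0, 3], 0],
  [[0, 0, 5], 0],
  [[0, 0, 5], 0],
  [[-1, 3, 3], 0],
  [[-2, 5, 1], -4],
  [[-2, 5.5, 0], -4],
  [[-2, 5.5, 0], -4],
])

```text
time: 15.4
ee_pos: [0.5435, 0.1782, 0.1959]
eef_rot: [-0.129, 0.992, 0.0, 0.0]
ft_force: [1.3, 0.3, 0.3]
width: 0.0003
grip_force: 0.0
```

drive_tool([
  [[-2, 5, 0], -4],
  [[-2, 5, 0], -4],
  [[-2, 5, 0], -4],
  [[-2, 5, 0], 0],
  [[-2, 4, 0], 0],
  [[-2, 3, 0], 0],
  [[-1, 2, 0], 0],
  [[0, 0, 0], 0],
  [[0, 0, 0], 0],
  [[0, 0, 0], 0],
], hand=0)

```text
time: 16.65
ee_pos: [0.4154, 0.4654, 0.1957]
eef_rot: [-0.025, 1.0, -0.0, 0.0]
ft_force: [-0.5, -0.4, 0.2]
width: 0.0855
grip_force: 0.0
```

```bash
python3 - <<'E'
from slot import *
import pickle
d={n:vision.camera(n) for n in("top","side")}
pickle.dump(d,open("c2.pkl","wb"))
a=cv2.resize(d["top"]["color"][100:270,140:380],None,fx=3.3,fy=3.3,interpolation=2)
cv2.imwrite("pics/p5.png",a[:,:,::-1])
E
```

```text
(no output)
```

View pics/p5.png

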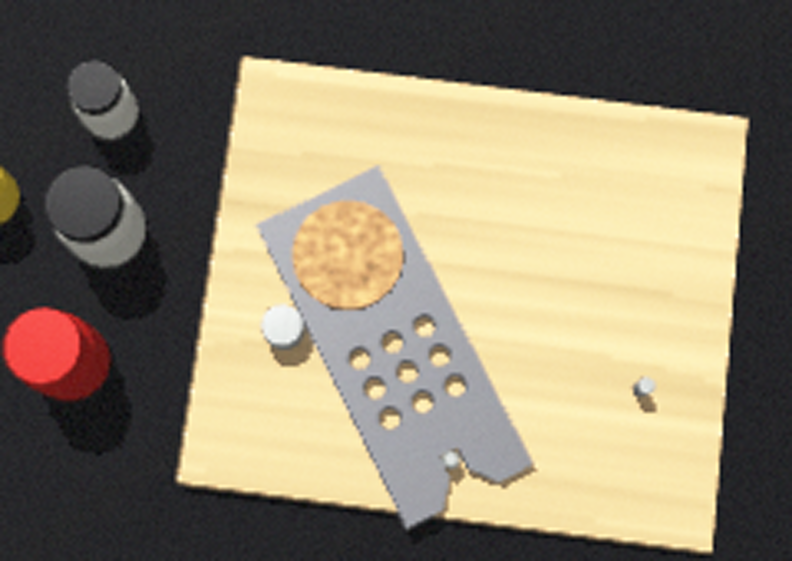

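The plate is swung against the post at (283,327), the pin is at (451,458) and the pad centre is near (348,254). Now the numbers.

```bash
cat > m2.py <<'E'
from h import *
import sys
def measure(c,off=(140,100),k=3.3):
    hsv=cv2.cvtColor(c["color"],cv2.COLOR_RGB2HSV);H,S,V=[x.astype(int) for x in cv2.split(hsv)]
    out={}
    g=((S<45)&(V>100)&(V<200)).astype(np.uint8); g[:100]=0;g[270:]=0;g[:,:190]=0;g[:,375:]=0
    g=cv2.morphologyEx(g,cv2.MORPH_OPEN,np.ones((2,2),np.uint8))
    n,l,st,_=cv2.connectedComponentsWithStats(g);t=(l==1+np.argmax(st[1:,4])).astype(np.uint8)
    ct=max(cv2.findContours(t,0,1)[0],key=cv2.contourArea)[:,0]
    hull=cv2.convexHull(np.array([ray(c,*p,.022)[:2] for p in ct],np.float32))
    rr=cv2.minAreaRect(hull);out["rect"]=rr
    mask=np.zeros_like(t);cv2.fillConvexPoly(mask,cv2.convexHull(ct),1)
    p=mask*((S>80)&(V<245)).astype(np.uint8)
    p=cv2.morphologyEx(p,cv2.MORPH_OPEN,np.ones((3,3),np.uint8))
    n,l,st,ce=cv2.connectedComponentsWithStats(p);i=1+np.argmax(st[1:,4])
    pc=max(cv2.findContours((l==i).astype(np.uint8),0,1)[0],key=cv2.contourArea)
    out["pad"]=ray(c,*cv2.minEnclosingCircle(pc)[0],.024)[:2],ray(c,*ce[i],.024)[:2]
    return out
E
python3 - <<'E'
from m2 import *
import pickle
d=pickle.load(open("c2.pkl","rb"));c=d["top"];o=measure(c);print(o)
f=lambda x,y,z:ray(c,140+(x+.5)/3.3-.5,100+(y+.5)/3.3-.5,z)[:2]
P={k:f(*v) for k,v in dict(FL=(258,226,.022),FR=(378,166,.022),NL=(408,529,.022),NR=(533,468,.022),pin=(451,458,.034),post=(283,326,.037)).items()}
for q in P:print(q,P[q].round(4))
th=np.arctan2(*(P["FL"]-P["NL"]+P["FR"]-P["NR"])[::-1]);a=np.array([np.cos(th),np.sin(th)]);n=np.array([-a[1],a[0]])
for nm,org in (("pad",o["pad"][0]-.165*a),("far",(P["FL"]+P["FR"])/2-.215*a)):
    print(nm,np.degrees(th),"origin",org,"pin in T",(P["pin"]-org)@a,(P["pin"]-org)@n,"post in T",(P["post"]-org)@a,(P["post"]-org)@n)
# jar: lid ellipse from top + white body from side
H=cv2.cvtColor(c["color"],cv2.COLOR_RGB2HSV)
s=d["side"]
cl=cv2.createCLAHE(4,(8,8)).apply(s["color"].max(2))
g=s["color"].max(2).astype(int)
for v in (262,270,278,286): print(v,np.where(g[v,150:215]>90)[0][[0,-1]]+150)
E
```

```text
{'rect': ((0.49843645095825195, 0.01889660209417343), (0.24277374148368835, 0.10232116281986237), 27.790660858154297), 'pad': (array([0.5646766 , 0.05261528]), array([0.56631145, 0.0536166 ]))}
FL [0.5857 0.118 ]
FR [0.6317 0.0316]
NL [0.371  0.0074]
NR [ 0.4142 -0.0798]
pin [ 0.4198 -0.0217]
post [0.5104 0.0968]
pad 27.187103789513177 origin [ 0.41790593 -0.02277284] pin in T 0.00221006900124585 9.753173668340511e-05 post in T 0.1368829118164077 0.06414520733849378
far 27.187103789513177 origin [ 0.41745525 -0.02342501] pin in T 0.0029089303977412255 0.0004717307989852058 post in T 0.13758177321290307 0.06451940640079559Traceback (most recent call last):
  File "<stdin>", line 15, in <module>
IndexError: index 0 is out of bounds for axis 0 with size 0
```

drive_tool([
  [[2.4, -3.3, 0], 4],
  [[2.4, -3.3, 0], 4],
  [[2.4, -3.3, 0], 4],
  [[2.4, -3.4, 0], 4],
  [[2.4, -3.4, 0], 4],
  [[2.5, -3.4, 0], 4],
  [[2.5, -3.4, 0], 5],
  [[0, 0, -3], 0],
  [[0, 0, -3], 0],
  [[0, 0, -1], 0],
])

```text
time: 18.0
ee_pos: [0.5833, 0.2309, 0.1239]
eef_rot: [-0.275, 0.961, -0.0, -0.001]
ft_force: [-1.3, -0.2, 0.4]
width: 0.0871
grip_force: 0.0
```

```bash
python3 - <<'E'
from slot import *
s=vision.camera("side");st=r.read_state();print(st["ee_pos"],st["eef_rot"],st["joint_positions"].round(2))
b=cv2.resize(s["color"][170:350,90:290],None,fx=3.2,fy=3.2,interpolation=2)
cv2.imwrite("pics/p6.png",b[:,:,::-1])
E
```

```text
[0.58330052 0.23108281 0.12361992] [-2.75163774e-01  9.61396368e-01 -2.51528770e-04 -1.36279044e-03] [-0.58  0.41  0.17  1.59 -0.07  1.15  1.73]
```

View pics/p6.png

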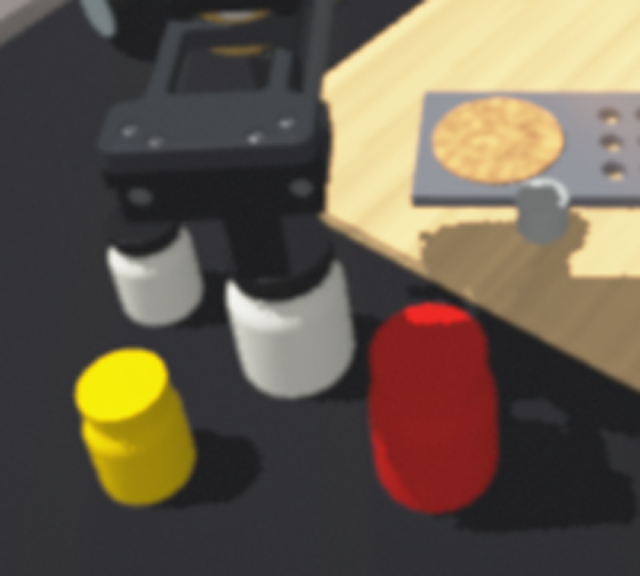

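The large jar is at crop (290,330), with the near finger at (258,240) in front of it, and the gap to the red and small jars is clear. Descending to grasp.

drive_tool([
  [[0.2, -0.1, -1], 0],
  [[0, 0, -1.5], 0],
  [[0, 0, -1.5], 0],
  [[0, 0, -1.5], 0],
  [[0, 0, -1.5], 0],
  [[0, 0, -1], 0],
  [[0, 0, -0.6], 0],
  [[0, 0, 0], 0],
  [[0, 0, 0], 0],
  [[0, 0, 0], 0],
])

```text
time: 19.3
ee_pos: [0.5864, 0.2309, 0.0401]
eef_rot: [-0.275, 0.961, 0.0, 0.0]
ft_force: [0.2, 0.0, 0.7]
width: 0.0872
grip_force: 0.0
```

drive_tool([
  [[0, 0, 0], 0],
  [[0, 0, 0], 0],
  [[0, 0, 0], 0],
  [[0, 0, 0], 0],
  [[0, 0, 0], 0],
  [[0, 0, 0], 0],
  [[0, 0, 0], 0],
  [[0, 0, 0], 0],
  [[0, 0, 0], 0],
  [[0, 0, 0], 0],
], hand=1, newtons=20)

```text
time: 20.55
ee_pos: [0.586, 0.2308, 0.0395]
eef_rot: [-0.275, 0.961, 0.0, -0.0]
ft_force: [0.1, -0.3, 0.7]
width: 0.0572
grip_force: 20.0
```

drive_tool([
  [[0, 0, 1], 0],
  [[0, 0, 2], 0],
  [[0, 0, 3], 0],
  [[0, 0, 2], 0],
  [[-0.3, -2.5, 0], 0],
  [[-0.4, -3.8, 0], 0],
  [[-0.5, -3.9, 0], 0],
  [[-0.4, -3.8, 0], 0],
  [[-0.3, -2.7, 0], 0],
  [[-0.1, -1, 0], 0],
])

```text
time: 21.8
ee_pos: [0.5655, 0.0509, 0.1195]
eef_rot: [-0.274, 0.962, -0.0, -0.0]
ft_force: [-0.2, 0.3, -4.0]
width: 0.0573
grip_force: 20.0
```

drive_tool([
  [[0, 0, -2], 0],
  [[0, 0, -1], 0],
  [[0, 0, -0.5], 0],
  [[0, 0, 0], 0],
  [[0, 0, 0], 0],
  [[0, 0, 0], 0],
  [[0, 0, 0], 0],
  [[0, 0, 0], 0],
  [[0, 0, 0], 0],
  [[0, 0, 0], 0],
])

```text
time: 23.05
ee_pos: [0.5661, 0.0538, 0.0846]
eef_rot: [-0.275, 0.961, 0.0, -0.0]
ft_force: [0.7, 0.1, -2.6]
width: 0.0574
grip_force: 20.0
```

```bash
python3 - <<'E'
from slot import *
s=vision.camera("side");c=vision.camera("top");st=r.read_state();print(st["ee_pos"],st["ft_force"],st["width"])
zb=st["ee_pos"][2]-.0395
X=st["ee_pos"]
print("exp jar base/lid px (crop)",[((proj(s,(X[0],X[1],z))-[180,130]+.5)*4) for z in (zb,zb+.0425,zb+.085)])
print("pad px",(proj(s,(.566,.0535,.024))-[180,130]+.5)*4)
b=cv2.resize(s["color"][130:270,180:360],None,fx=4,fy=4,interpolation=2)
cv2.imwrite("pics/p7.png",b[:,:,::-1])
g=s["color"].astype(int)
w=((g.min(2)>110)&(g.max(2)-g.min(2)<40))
for v in range(170,215,6):
    x=np.where(w[v,200:290])[0]+200; print(v,x[[0,-1]] if len(x) else None)
E
```

```text
[0.56609566 0.05384095 0.08457331] [ 0.44635181 -0.35155242 -3.53713099] 0.05737660343925455
exp jar base/lid px (crop) [array([259.56579362, 302.99943715]), array([257.87145301, 232.74408273]), array([256.04363779, 156.95424213])]
pad px [260.86478391 335.62774302]
170 None
176 None
182 None
188 None
194 [229 257]
200 [223 259]
206 [222 257]
212 [221 251]
```

View pics/p7.png

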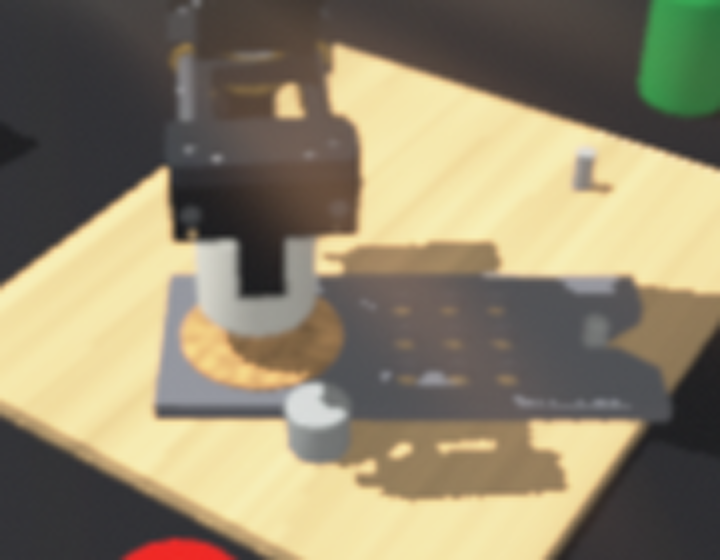

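The jar is centred over the cork pad: jar x ≈ 256 against an expected 258, and the pad centre is at (262,334). Lowering gently.

drive_tool([
  [[0, 0, -0.5], 0],
  [[0, 0, -0.5], 0],
  [[0, 0, -0.4], 0],
  [[0, 0, -0.3], 0],
  [[0, 0, -0.1], 0],
  [[0, 0, -0.1], 0],
  [[0, 0, -0.05], 0],
  [[0, 0, -0.05], 0],
  [[0, 0, 0], 0],
  [[0, 0, 0], 0],
])

```text
time: 24.4
ee_pos: [0.5661, 0.0538, 0.0646]
eef_rot: [-0.275, 0.961, 0.0, 0.0]
ft_force: [-0.4, -0.1, -3.6]
width: 0.0571
grip_force: 20.0
```

drive_tool([
  [[0, 0, -0.05], 0],
  [[0, 0, -0.05], 0],
  [[0, 0, -0.03], 0],
  [[0, 0, 0], 0],
  [[0, 0, 0], 0],
  [[0, 0, 0], 0],
  [[0, 0, 0], 0],
  [[0, 0, 0], 0],
  [[0, 0, 0], 0],
  [[0, 0, 0], 0],
])

```text
time: 25.65
ee_pos: [0.5661, 0.0539, 0.0635]
eef_rot: [-0.275, 0.961, 0.0, 0.0]
ft_force: [-3.6, 0.3, 4.9]
width: 0.0574
grip_force: 20.0
```

drive_tool([
  [[0, 0, 0], 0],
  [[0, 0, 0], 0],
  [[0, 0, 0], 0],
  [[0, 0, 0], 0],
  [[0, 0, 0], 0],
  [[0, 0, 0], 0],
  [[0, 0, 0], 0],
  [[0, 0, 0], 0],
  [[0, 0, 0], 0],
  [[0, 0, 0], 0],
], hand=0)

```text
time: 26.9
ee_pos: [0.5661, 0.0538, 0.0632]
eef_rot: [-0.275, 0.961, 0.0, -0.0]
ft_force: [-0.8, 0.6, -0.2]
width: 0.0866
grip_force: 0.0
```

drive_tool([
  [[0, 0, 1], 0],
  [[0, 0, 2], 0],
  [[0, 0, 3], 0],
  [[0, 0, 4], 0],
  [[0, 0, 4], 0],
  [[-1, 4, 1], 0],
  [[-1, 5, 0], 0],
  [[-2, 5.5, 0], 0],
  [[-2, 5.5, 0], 0],
  [[-2, 5.5, 0], 0],
])

```text
time: 28.15
ee_pos: [0.4854, 0.3104, 0.2143]
eef_rot: [-0.275, 0.961, 0.0, 0.001]
ft_force: [1.6, 0.5, -0.2]
width: 0.087
grip_force: 0.0
```

drive_tool([
  [[-2, 5, 0], 0],
  [[-2, 5, 0], 0],
  [[-2, 5, 0], 0],
  [[0, 0, 0], 0],
  [[0, 0, 0], 0],
  [[0, 0, 0], 0],
  [[0, 0, 0], 0],
  [[0, 0, 0], 0],
  [[0, 0, 0], 0],
  [[0, 0, 0], 0],
])

```text
time: 29.4
ee_pos: [0.4261, 0.4588, 0.2133]
eef_rot: [-0.275, 0.961, 0.0, -0.0]
ft_force: [-0.5, 0.2, -0.1]
width: 0.0871
grip_force: 0.0
```

```bash
python3 - <<'E'
from slot import *
import pickle
d={n:vision.camera(n) for n in("top","side")};pickle.dump(d,open("c3.pkl","wb"))
a=cv2.resize(d["top"]["color"][100:270,180:430],None,fx=3.1,fy=3.1,interpolation=2)
cv2.imwrite("pics/p8.png",a[:,:,::-1])
c=d["top"]
print([((proj(c,(.566,.0535,z))-[180,100]+.5)*3.1).round(0) for z in (.024,.109)])
E
```

```text
[array([202., 238.]), array([199., 213.])]
```

View pics/p8.png

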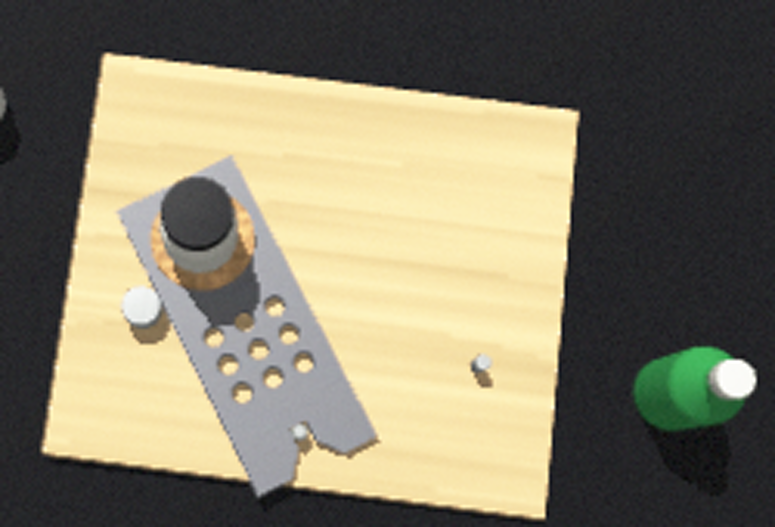

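The lid is at (198,213) against an expected (199,213). The plate corners have not moved, the edge is on the post, and the bottle is untouched. Handing in.

```bash
python3 -c "
from bench import r
print(r.close_job())"
```

```text
the job is handed in; nothing more can be done
None
```

I handed the job in at about 29.5 s of the 64 s allowed, but `r.close_job()` gave no verdict. In the last top view the slot was home on the pin, the long edge rested against the thick post, the white jar stood centred on the cork pad, and the bottle was where it started.

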